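Fetch the blue-capped reagent from the leaning carton and stand it on the balance

TASK

Lift the white bottle with the blue cap straight out of its cell in the leaning, divided carton and stand it upright in the middle of the balance's round steel pan, setting it down rather than dropping it. The red-capped bottle is another reagent: leave it in its cell.

Things in the scene. Friction and masses are not known exactly. Their poses are not given: they have to be found in the camera images.
- blue_center (a point): Bottle to fetch: cream-white, blue cap, 0.25 kg, 132 mm tall, in any cell of the carton's row nearest the robot, leaning with it, near the cell wall away from the robot. Point: on its axis, half-way up; z axis towards the cap. Body 66 mm across up to 85 mm above the underside, then sloping in; cap 32 mm across, 24 mm tall, its middle 54 mm along +z from this point: grip it there.
- red_center (a point): The other cream-white bottle, with a red cap, same size and shape, in another cell of that row; point and axes as for the blue one. It stays where it is.
- carton: Fixed brown carton leaning 20 degrees, its mouth away from the robot, 192 (x) by 304 (y) by 135 mm (z), walls 4 mm. Origin: centre of its underside; z runs along the cells out of the mouth, x away from the robot and down, y level. 2 by 3 cells of 90 (x) by 96 mm (y), centres x +-47, y 0, +-98 mm; divider tops z 120 mm. Other cells: brown bottles of that shape, low dark foam blocks.
- pan (a point): Round steel pan, 140 mm across, of a fixed off-white balance (290 by 200 mm, dark blue front panel on the robot's side). Point: centre of the pan's flat top, 70 mm above the table and 12 mm above the balance's casing; z axis up. It does not give under load.
Mind the look-alikes: they are no part of the job. What is shaped like the part that bears blue_center but yellow is not meant.

How it is judged (in metres and radians):
On the way:
1. the blue-capped bottle is held by the fingers with its underside clear above the carton's divider tops (z of blue_center in the frame of carton above 0.19 m and contact force between the fingers and blue above 0.3 N), for 0.1 s.
At the end, for the whole second after the job is handed in: The blue-capped bottle stands upright (within 10 degrees) and at rest on the balance pan, its axis within 35 mm of the pan's centre; the red-capped bottle is within 40 mm of where it started (horizontal distance between blue_center and pan below 0.035 m and z of blue_center in the frame of pan between 0.058 and 0.074 m and angle between blue_center's own z axis and vertical below 0.17 rad and linear speed of blue below 0.03 m/s and distance of red_center from where it was at the start of the episode below 0.04 m); the robot touches nothing.
It fails at once if the red-capped bottle moved more than 40 mm from where it started (distance of red_center from where it was at the start of the episode above 0.04 m).
It fails at once if the blue-capped bottle is let go with its underside more than 20 mm above the pan (contact force between the fingers and blue below 0.05 N and horizontal distance between blue_center and pan below 0.1 m and z of blue_center in the frame of pan above 0.086 m).
It also fails if it takes over 43 s, if anything falls off the work surface, if the arm or the gripper's body presses on something with over 40 N, if the wrist force passes 120 N, or if a joint passes its speed limit or range.

ROBOT

A 6-joint arm with a two-finger parallel gripper is mounted at the origin on the work surface. World frame = base frame: x ahead of the robot, y to its left, z up, the work surface at z = 0. Lengths are in m, angles in degrees, forces in N, time in s.
With the tool pointing down it reaches from about 0.4 to 0.825 m from the base axis. Payload 7 kg.
Tool frame: the origin (TCP) lies midway between the tips of the shut fingers; the grasp point (between the pads) lies 19 mm behind it (arm.tcp_to_grasp is the distance from the TCP to the grasp point, in m); x points along the fingers, y is the direction in which the jaws open and shut, and the axes are right-handed (so a half turn about x gives the same grasp; the last joint's range is limited). The gripper opens to 88 mm and grips with 3 to 60 N. Pads are 19 mm wide; open, the fingers measure 130 mm over their backs; the gripper's body (78 mm by 193 mm) begins 47 mm behind the grasp point.
Start: joints at [-50.357, 20.546, 0.682, 0, -70.136, -16.507], TCP at [0.265, -0.621, 0.199] pointing down, gripper open.
Joint ranges: [-176.03, 176.03], [-82.01, 121.73], [-58.28, 71.71], [-173.87, 95.51], [-174.79, -0.11], [-173.66, 173.66]. Speed limits (degrees/s): [136.94, 136.94, 172.46, 180, 180, 180].

INTERFACE

Orientations are given as a 3x3 rotation matrix whose columns are the frame's x, y, z axes.
In Python, from station import arm, cams, finder gives the robot as it stands.
- The arm moves only by the shell command python3 -m pendant 'ROWS' [OPENING]. ROWS is JSON, a list that holds one entry, the list of rows, each a list of 6 numbers: the shift along the tool's x, y, z in units of 25 cm (1.0 is 25 cm), then the turn, a rotation vector about the tool's x, y, z in units of pi/4 rad (1.0 is pi/4 rad). A call has 1 to 20 rows; each row is the pose to reach, as a shift and turn from the pose commanded when the call began, along the tool's axes at that moment; what a row does not reach only later rows make up. A row lasts 1/8 s, in which the tool goes at most 62.5 mm and 10.7 degrees, less where a joint would pass 70% of its speed; a pose out of reach is approached as far as the arm can. A call with a number of a shift or a turn outside -1 to 1 is refused whole. A call with a gripper value outside its range is refused whole. OPENING is the opening, from 0 (shut) to 1 (fully open), set as the call begins (- or left out, the last holds). The fingers move at their own pace and stop on an object; the grip force is fixed at half the most. Time passes only in rows, so rows that repeat a pose let the fingers close. It gives the time, the measured TCP pose, the force and the opening at its end, in the units of the state.
- arm.sense(): the state, without advancing time (a new reading comes with each control period).
- cams.read_camera(name): name is "scene" or "top" or "wrist"; returns a dict with "img" (480x640x3 uint8, red, green, blue), "mtx" (3x3 intrinsics, pixels), "distortion" ([k1, k2, p1, p2, k3] as OpenCV has them; the pictures are not rectified), "eye" and "orientation" of the camera in the world. Camera axes: x right, y down, z forward; pixel columns grow to the right and rows downward; lengths in m; the calibration is good to about 2 mm. A picture is of the moment at which its call begins. There is no depth.
- arm.sign_off(): hands the job in, once; it reports no verdict.
Trained networks look in a picture, given as the dict that the camera call returned (one of the last four; its "shot" number tells which), for a name from the list of things; names that differ only in an ending like _2 or _b are one class to them, and where a whole thing is asked for, a point or a joint stands for the part that bears it (a point fixed in the world has none). Each returns a list of dicts, best first, with "confidence" (0 to 1); they miss things now and then, are a little off and sometimes report something else, mostly with a low value. They report only what shows in the picture. A call takes as long as a camera call. They do not tell look-alikes from the thing itself.
- finder.look_for(label, picture): "xyz" ([x, y, z] in m, in the coordinates of the camera as it stood for that picture, good to about 4 mm: the middle of the surface that is visible of it).
- finder.cut_out(label, picture): "mask" (480x640 bool, what is visible of it).
The state is a dict: "clock": time; "q": joint angles; "qvel": joint speeds; "tau": joint torques, N m; "ee_pos": TCP position; "ee_rot": TCP orientation; "wrist_force": force on the tool from outside, world axes, zero at the start; "ft_torque": the same for the moment, N m; "finger_gap": opening from 0.0 (shut) to 1.0 (fully open).
Only numpy, scipy, OpenCV 4.12 (cv2) and the standard library are available. Lean on these libraries where they do the work, as an engineer would, in place of code of your own. Each camera call takes 0.05 s, during which the arm holds its last target.

## Working session

There is one attempt and no reset: what is moved stays moved. The work goes in short steps, Python scripts to look and compute and a shell command to move; the robot and the scene stay as the last step left them, time stands still between calls to the robot, and variables do not carry over. Pictures are saved under pics/ and viewed, and the job is handed in when it is done.

```bash
mkdir -p pics; ls; cat > h.py <<'E'
import numpy as np, cv2
from station import arm,cams,finder
E
python3 - <<'E'
from h import *
s=arm.sense();print({k:np.round(v,3).tolist() for k,v in s.items()})
for n in ["scene","top","wrist"]:
    p=cams.read_camera(n);cv2.imwrite(f"pics/{n}0.png",p["img"][:,:,::-1])
    print(n,np.round(p["eye"],3),np.round(p["orientation"],3).tolist(),np.round(p["mtx"],1).tolist(),p["distortion"])
    for l in ["blue_center","red_center","carton","pan"]:
        try:
            for d in finder.look_for(l,p)[:4]:
                x=np.array(d["xyz"]);print(l,round(d["confidence"],2),np.round(p["orientation"]@x+p["eye"],3))
        except Exception as e: print(l,e)
E
```

```text
pics
{'clock': 0.0, 'q': [-50.359, 20.59, 0.634, -0.02, -70.135, -16.507], 'qvel': [-0.013, 0.047, -0.024, 0.009, 0.07, 0.005], 'tau': [0.001, -58.272, 29.306, 6.997, 0.007, -0.0], 'ee_pos': [0.265, -0.62, 0.198], 'ee_rot': [[-0.001, -0.393, 0.92], [0.001, 0.92, 0.393], [-1.0, 0.002, -0.0]], 'wrist_force': [-0.707, 0.357, 0.359], 'ft_torque': [0.021, -0.015, 0.004], 'finger_gap': 0.994}
scene [1.228 0.056 0.832] [[-0.051, 0.702, -0.71], [0.999, 0.029, -0.044], [-0.01, -0.711, -0.703]] [[463.8, 0.0, 313.7], [0.0, 463.8, 246.8], [0.0, 0.0, 1.0]] [-0.11852287  0.          0.          0.          0.        ]
blue_center 0.86 [ 0.549 -0.135  0.158]
blue_center 0.8 [0.272 0.244 0.048]
blue_center 0.64 [0.802 0.257 0.055]
blue_center 0.57 [ 0.291 -0.17   0.054]
red_center 0.63 [ 0.561 -0.04   0.165]
carton 0.65 [ 0.572 -0.157  0.132]
pan 0.65 [ 0.559 -0.041  0.165]
pan 0.64 [0.564 0.186 0.059]
top [ 0.348 -0.002  1.051] [[0.017, -0.983, 0.181], [-1.0, -0.016, 0.011], [-0.008, -0.181, -0.983]] [[480.5, 0.0, 309.9], [0.0, 480.5, 238.9], [0.0, 0.0, 1.0]] [-0.04599291  0.          0.          0.          0.        ]
blue_center 0.93 [0.778 0.261 0.059]
blue_center 0.64 [ 0.306 -0.201  0.058]
blue_center 0.64 [0.242 0.238 0.058]
blue_center 0.62 [ 0.531 -0.135  0.164]
red_center 0.97 [ 0.54  -0.042  0.164]
carton 0.87 [ 0.548 -0.162  0.136]
pan 0.9 [0.506 0.187 0.062]
wrist [ 0.188 -0.652  0.386] [[-0.393, 0.876, 0.28], [0.92, 0.374, 0.119], [-0.001, 0.304, -0.953]] [[356.6, 0.0, 320.9], [0.0, 356.6, 242.6], [0.0, 0.0, 1.0]] [-0.00133583  0.          0.          0.          0.        ]
```

View pics/scene0.png

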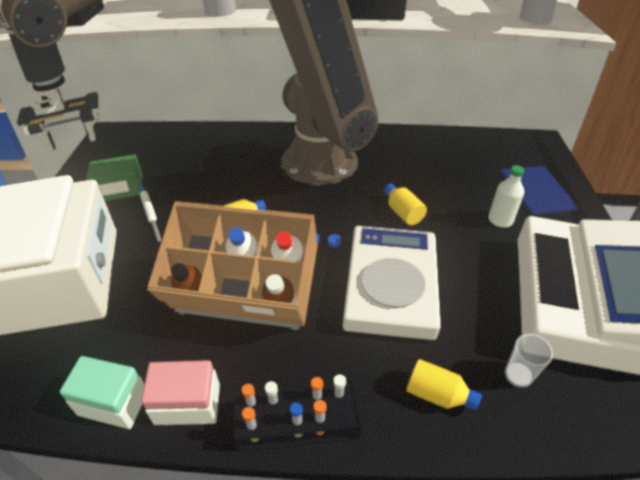

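View pics/top0.png

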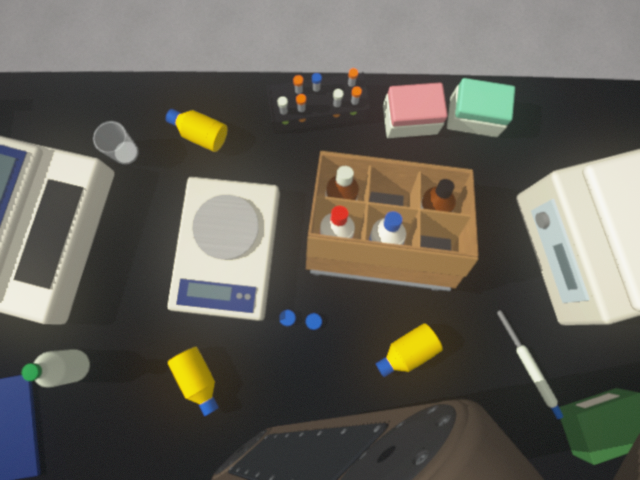

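View pics/wrist0.png

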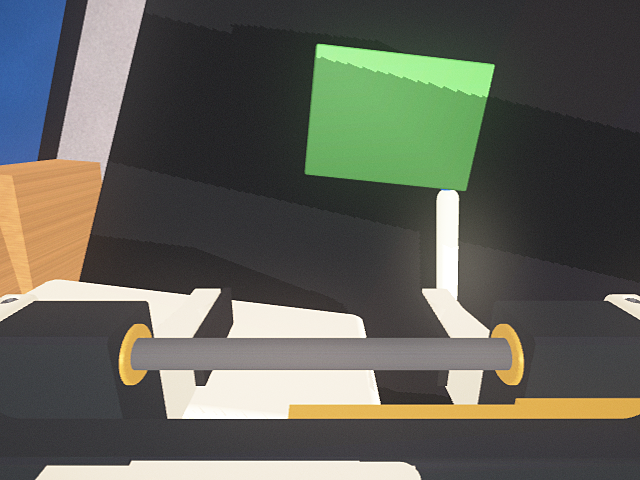

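```bash
python3 - <<'E'
from h import *
a=cv2.imread("pics/scene0.png")[190:340,140:330];cv2.imwrite("pics/sc.png",cv2.resize(a,None,fx=4,fy=4,interpolation=3))
a=cv2.imread("pics/top0.png")[140:300,295:485];cv2.imwrite("pics/tc.png",cv2.resize(a,None,fx=4,fy=3.75 and 4,interpolation=3)[:600])
E
```

```text
(no output)
```

View pics/sc.png

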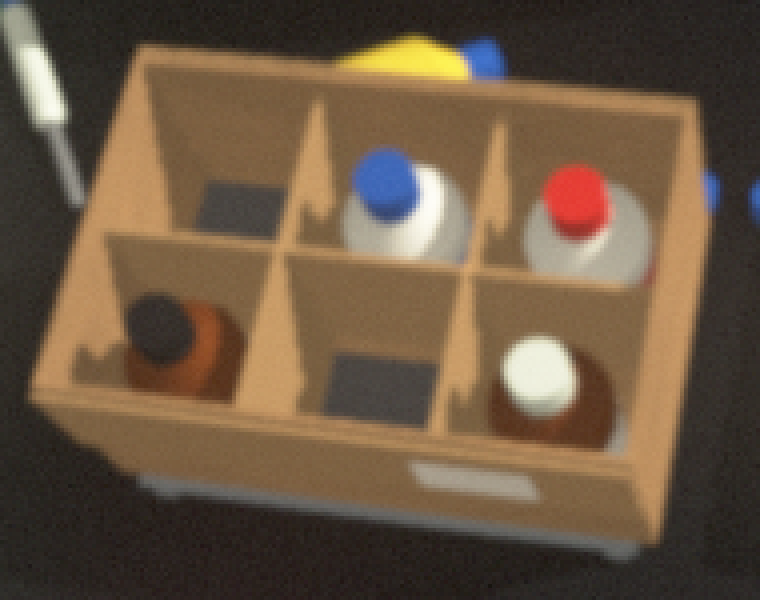

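View pics/tc.png

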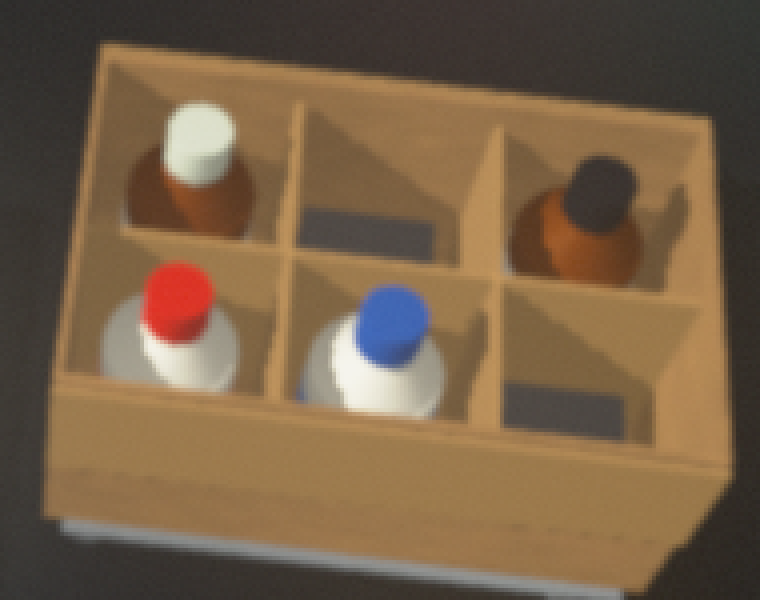

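```bash
cat >> h.py <<'E'
from scipy.optimize import least_squares
def proj(p,X):
    R=np.array(p["orientation"]);r=cv2.Rodrigues(R.T)[0];t=-R.T@np.array(p["eye"])
    return cv2.projectPoints(np.array(X,float).reshape(-1,3),r,t,np.array(p["mtx"]),np.array(p["distortion"]))[0].reshape(-1,2)
def crot(yaw,t=np.radians(20)):
    c,s=np.cos(yaw),np.sin(yaw)
    return np.array([[c,-s,0],[s,c,0],[0,0,1]])@np.array([[np.cos(t),0,np.sin(t)],[0,1,0],[-np.sin(t),0,np.cos(t)]])
def tri(ps,uvs):
    A=[];b=[]
    for p,uv in zip(ps,uvs):
        n=cv2.undistortPoints(np.array([[uv]],float),np.array(p["mtx"]),np.array(p["distortion"])).ravel()
        d=np.array(p["orientation"])@np.r_[n,1];d/=np.linalg.norm(d);P=np.eye(3)-np.outer(d,d);A.append(P);b.append(P@p["eye"])
    return np.linalg.solve(sum(A),sum(b))
E
python3 - <<'E'
from h import *
S=cams.read_camera("scene");T=cams.read_camera("top")
C=np.array([[-.096,-.152,.135],[-.096,.152,.135],[.096,-.152,.135],[.096,.152,.135],[-.096,.152,0],[-.096,-.152,0]])
us=np.array([[138,46],[697,99],[33,392],[637,465]])/4+[140,190]
ut=np.array([[732,468],[52,385],[712,118],[104,45],[45,517],[640,590]])/4+[295,140]
def res(v,tilt=None):
    R=crot(v[3],v[4] if len(v)>4 else np.radians(20));W=C@R.T+v[:3]
    return np.r_[(proj(S,W[:4])-us).ravel(),(proj(T,W)-ut).ravel()]
for v0 in ([.5,-.15,.06,0],[.5,-.15,.06,0,.35]):
    o=least_squares(res,v0,loss='soft_l1');print(np.round(o.x,4),np.degrees(o.x[3:]),np.round(o.fun,1))
    if len(v0)==4: v=o.x
R=crot(v[3]);np.savez("cart.npz",R=R,t=v[:3])
print(R.round(3).tolist())
for n,a,b in (("blue",(388,178),(396,312)),("red",(578,195),(180,290))):
    X=tri([S,T],[np.array(a)/4+[140,190],np.array(b)/4+[295,140]])
    print(n,X.round(4),"carton",(R.T@(X-v[:3])).round(4))
# model prediction of blue cap top & centre
for x,y in((-.047+.012,0),(-.047,0)):
    W=[v[:3]+R@np.array([x,y,.004+z]) for z in(.132,.108)]
    print(x,((proj(S,W)-[140,190])*4).round(0).tolist(),((proj(T,W)-[295,140])*4).round(0).tolist())
# pan
for n,p in(("s",S),("t",T)):
    d=finder.cut_out("pan",p)
    for e in d[:2]:
        m=e["mask"];ys,xs=np.nonzero(m);c=(xs.min()+xs.max())/2,(ys.min()+ys.max())/2
        # intersect z=.07
        nn=cv2.undistortPoints(np.array([[c]]),np.array(p["mtx"]),np.array(p["distortion"])).ravel();dd=np.array(p["orientation"])@np.r_[nn,1]
        print(n,e["confidence"],m.sum(),c,(p["eye"]+dd*(.07-p["eye"][2])/dd[2]).round(4))
    for l in("blue_center","red_center"):
      for e in finder.cut_out(l,p)[:4]:
        ys,xs=np.nonzero(e["mask"]);print(n,l,round(e["confidence"],2),xs.min(),xs.max(),ys.min(),ys.max())
E
```

```text
[ 0.5373 -0.1436  0.0507 -0.1082] [-6.19696308] [-0.6  0.9 -0.8  1.  -0.2 -2.6 -0.8 -1.6 -0.1 -1.2 -0.3 -1.3 -0.7  1.4
 -1.4  1.4 -0.6 -0.2  0.4  0.1]
[ 0.5383 -0.1438  0.0503 -0.1073  0.3371] [-6.14921343 19.31344618] [-0.4  1.  -0.8  1.  -0.4 -3.  -0.8 -2.2 -0.2 -0.7 -0.3 -0.7 -0.5  1.2
 -1.5  1.3 -0.5 -0.4  0.3 -0.3]
[[0.934, 0.108, 0.34], [-0.101, 0.994, -0.037], [-0.342, 0.0, 0.94]]
blue [ 0.5482 -0.144   0.1879] carton [-0.0367  0.0008  0.1327]
red [ 0.5571 -0.045   0.1881] carton [-0.0384  0.1002  0.1322]
-0.035 [[381.0, 178.0], [391.0, 199.0]] [[396.0, 306.0], [386.0, 334.0]]
-0.047 [[386.0, 157.0], [396.0, 178.0]] [[395.0, 328.0], [385.0, 355.0]]
s 0.59 9453 (np.float64(391.5), np.float64(282.5)) [0.5617 0.1833 0.07  ]
s blue_center 0.9 407 480 360 409
s blue_center 0.86 385 425 184 223
s blue_center 0.75 225 257 227 255
s blue_center 0.53 228 265 200 209
s red_center 0.74 271 303 231 260
t 0.89 12810 (np.float64(223.0), np.float64(248.5)) [0.5055 0.1897 0.07  ]
t blue_center 0.9 169 216 347 414
t blue_center 0.9 167 227 110 150
t blue_center 0.86 369 405 212 243
t blue_center 0.57 377 442 324 374
t red_center 0.87 320 353 205 236
```

```bash
python3 - <<'E'
from h import *
S=cams.read_camera("scene");T=cams.read_camera("top")
for n,p,(x0,x1,y0,y1) in(("s",S,(335,450,215,345)),("t",T,(160,290,170,325))):
    a=p["img"][y0:y1,x0:x1,::-1];cv2.imwrite(f"pics/pan{n}.png",cv2.resize(a,None,fx=3.8,fy=3.8,interpolation=3))
    # model circle fit guesses printed
a=np.linspace(0,2*np.pi,60)
import sys
np.savez
for n,p,(x0,x1,y0,y1) in(("s",S,(335,450,215,345)),("t",T,(160,290,170,325))):
    hsv=cv2.cvtColor(np.ascontiguousarray(p["img"]),cv2.COLOR_RGB2HSV)
    c=(393,282) if n=="s" else (226,226)
    print(n,hsv[c[1],c[0]],hsv[c[1]+ (45 if n=="s" else 0),c[0]+(0 if n=="s" else 45)])
    g=cv2.GaussianBlur(hsv[:,:,2],(5,5),0).astype(int)
    lo=g[c[1],c[0]]
    pts=[]
    for t in a:
        for r in np.arange(15,50,.5):
            x,y=c[0]+r*np.cos(t),c[1]+r*np.sin(t)
            if abs(g[int(round(y)),int(round(x))]-lo)>25: pts.append((x,y));break
    e=cv2.fitEllipse(np.array(pts,np.float32));print(e,len(pts))
    nn=cv2.undistortPoints(np.array([[e[0]]]),np.array(p["mtx"]),np.array(p["distortion"])).ravel();dd=np.array(p["orientation"])@np.r_[nn,1]
    print((p["eye"]+dd*(.07-p["eye"][2])/dd[2]).round(4))
    im=p["img"][:,:,::-1].copy();cv2.ellipse(im,e,(0,0,255),1);
    W=np.c_[.523+.07*np.cos(a),.187+.07*np.sin(a),0*a+.07]
    cv2.imwrite(f"pics/pan{n}.png",cv2.resize(im[y0:y1,x0:x1],None,fx=3.8,fy=3.8,interpolation=3))
E
```

```text
s [ 26  19 192] [ 23  37 165]
((393.0713195800781, 281.85028076171875), (48.466617584228516, 66.84449768066406), 104.22419738769531) 60
[0.5596 0.1869 0.07  ]
t [ 24  14 187] [ 25  32 199]
((228.28140258789062, 226.93907165527344), (67.60409545898438, 74.06058502197266), 89.23284912109375) 60
[0.5514 0.1809 0.07  ]
```

View pics/pans.png

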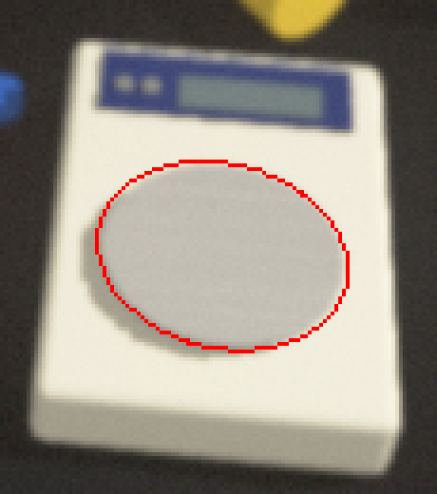

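View pics/pant.png

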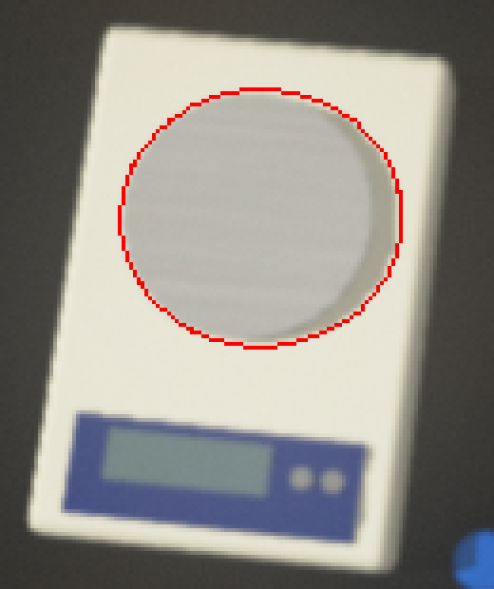

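```bash
cat >> h.py <<'E'
from scipy.spatial.transform import Rotation as Ro
def rel(P,R,P0=None,R0=None):
    if P0 is None:
        s=arm.sense();P0=np.array(s["ee_pos"]);R0=np.array(s["ee_rot"])
    return np.round(np.r_[R0.T@(np.array(P)-P0)/.25, Ro.from_matrix(R0.T@R).as_rotvec()/(np.pi/4)],3).tolist()
c=np.load("cart.npz")if __import__("os").path.exists("cart.npz") else None
if c is not None:
    CR,CT=c["R"],c["t"]; u=CR[:,2]
    GR=np.c_[-u,CR[:,1],CR[:,0]]
    captop=np.array([.5482,-.1440,.1880])
    def gtcp(up=0,off=.003): # grasp point at capmid+off along u, tcp 19mm further
        return captop-u*(.012-off+.019)+u*up
E
python3 - <<'E'
from h import *
print(np.linalg.det(GR),gtcp(),gtcp(.12),arm.tcp_to_grasp)
s=arm.sense();print(rel([.36,-.45,.42],s["ee_rot"]))
E
```

```text
1.0 [ 0.53867939 -0.14296624  0.16168861] [ 0.57948199 -0.14739663  0.27445172] 0.0188
[-0.883, 0.479, 0.617, 0.0, 0.0, 0.0]
```

```bash
python3 -m pendant '[[[-0.6,0,0,0,0,0],[-0.6,0,0,0,0,0],[-0.6,0,0,0,0,0],[-0.88,0.48,0.62,0,0,0],[-0.88,0.48,0.62,0,0,0],[-0.88,0.48,0.62,0,0,0],[-0.88,0.48,0.62,0,0,0],[-0.88,0.48,0.62,0,0,0],[-0.88,0.48,0.62,0,0,0]]]' 0.5; python3 - <<'E'
from h import *
print(rel(gtcp(.13),GR))
E
```

```text
clock: 2.38
ee_pos: [0.3602, -0.4499, 0.4184]
ee_rot: [[-0.001, -0.393, 0.92], [0.001, 0.92, 0.393], [-1.0, 0.001, -0.001]]
wrist_force: [0.1, -1.2, -0.4]
finger_gap: 0.503
[0.538, 0.761, 1.294, 0.645, 0.433, 0.113]
```

```bash
python3 -m pendant '[[[0.1,0.4,0.65,0.32,0.2,0.06],[0.1,0.4,0.65,0.32,0.2,0.06],[0.1,0.4,0.65,0.32,0.2,0.06],[0.1,0.4,0.65,0.32,0.2,0.06],[0.1,0.4,0.65,0.32,0.2,0.06],[0.1,0.4,0.65,0.32,0.2,0.06]]]'; python3 - <<'E'
from h import *
print(rel(gtcp(.13),GR))
E
```

```text
clock: 3.12
ee_pos: [0.47, -0.2951, 0.3943]
ee_rot: [[-0.163, -0.147, 0.976], [0.002, 0.989, 0.15], [-0.987, 0.027, -0.161]]
wrist_force: [-0.2, -0.3, -0.2]
finger_gap: 0.501
[0.364, 0.504, 0.6, 0.324, 0.233, 0.05]
```

```bash
python3 -m pendant '[[[0.364,0.504,0.6,0.324,0.233,0.05],[0.364,0.504,0.6,0.324,0.233,0.05],[0.364,0.504,0.6,0.324,0.233,0.05],[0.364,0.504,0.6,0.324,0.233,0.05],[0.364,0.504,0.6,0.324,0.233,0.05],[0.364,0.504,0.6,0.324,0.233,0.05],[0.364,0.504,0.6,0.324,0.233,0.05],[0.364,0.504,0.6,0.324,0.233,0.05]]]'; python3 - <<'E'
from h import *
print(rel(gtcp(.0),GR), rel(gtcp(.13),GR), arm.sense()["q"])
for n in("wrist","scene"):
    p=cams.read_camera(n);im=p["img"][:,:,::-1].copy()
    if n=="wrist":
        a=np.linspace(0,6.28,60)
        for z,r in((0,.016),(-.024,.016)):
            W=captop+u*z+r*(np.cos(a)[:,None]*CR[:,0]+np.sin(a)[:,None]*CR[:,1])
            for q in proj(p,W): cv2.circle(im,tuple(int(v) for v in q),1,(0,255,0) if z==0 else (0,255,255),-1)
        G=gtcp()
        for q in proj(p,[gtcp(.13),gtcp(.05),gtcp(0)]): cv2.circle(im,tuple(int(v) for v in q),3,(255,0,255),-1)
    cv2.imwrite(f"pics/{n}1.png",im)
E
```

```text
clock: 4.12
ee_pos: [0.5831, -0.147, 0.2849]
ee_rot: [[-0.338, 0.107, 0.935], [0.037, 0.994, -0.1], [-0.94, 0.001, -0.34]]
wrist_force: [0.3, 0.9, 0.6]
finger_gap: 0.497
[0.524, -0.003, -0.0, 0.001, 0.002, -0.0] [0.004, -0.003, 0.001, 0.001, 0.002, -0.0] [   2.35973538   25.15133727   16.77863315   -2.97476855 -101.2974281
  -98.57207465]
```

View pics/wrist1.png

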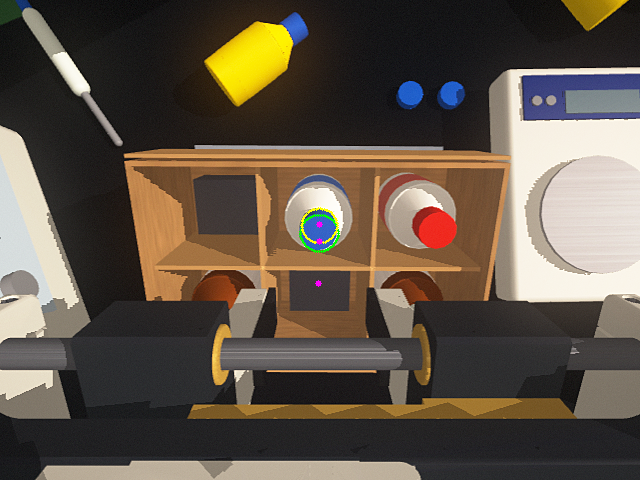

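View pics/scene1.png

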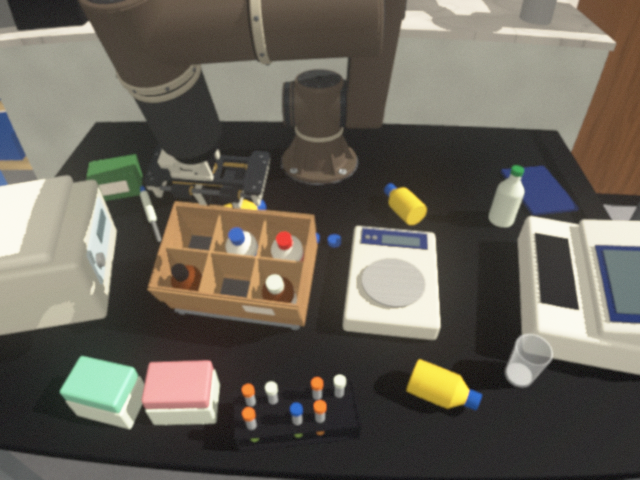

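```bash
python3 - <<'E'
from h import *
p=cams.read_camera("scene");s=arm.sense()
print(proj(p,[s["ee_pos"],captop]))
a=p["img"][120:270,130:330,::-1];cv2.imwrite("pics/sc2.png",cv2.resize(a,None,fx=4,fy=4,interpolation=3))
p=cams.read_camera("top");a=p["img"][100:300,260:500,::-1];cv2.imwrite("pics/tc2.png",cv2.resize(a,None,fx=3,fy=3,interpolation=3));print(proj(p,[s["ee_pos"],captop]))
E
```

```text
[[225.0850101  209.30667117]
 [236.18953808 234.39413836]]
[[403.65609881 184.55135157]
 [393.10488492 218.11751748]]
```

View pics/sc2.png

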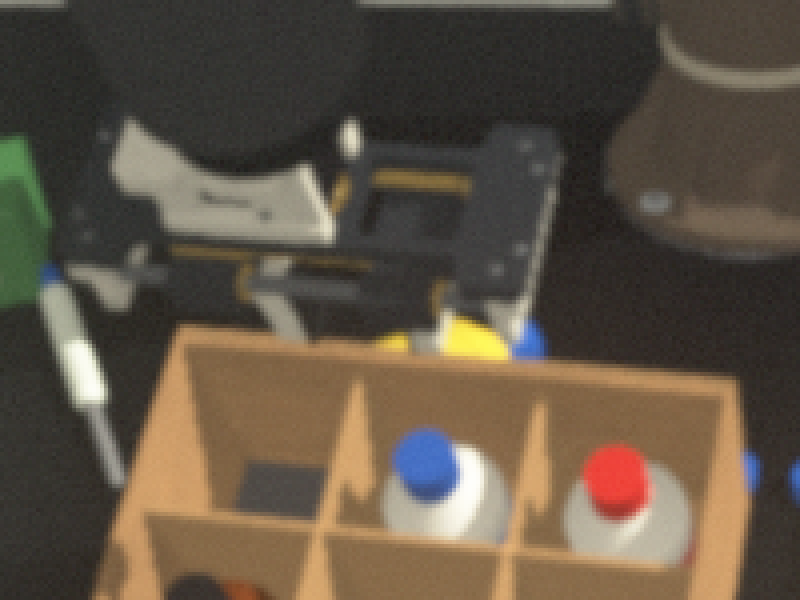

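View pics/tc2.png

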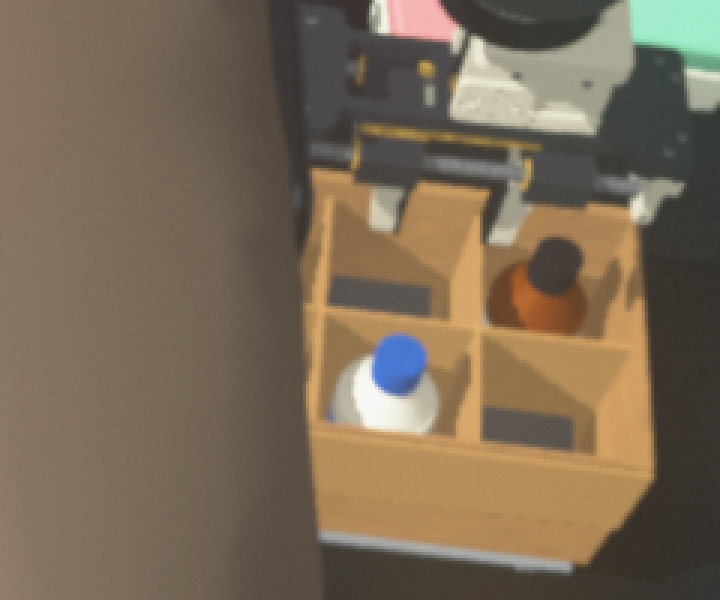

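```bash
python3 -m pendant '[[[0.1,0,0,0,0,0],[0.2,0,0,0,0,0],[0.28,0,0,0,0,0],[0.34,0,0,0,0,0],[0.36,-0.003,0,0,0.002,0],[0.36,-0.003,0,0,0.002,0]]]'; python3 - <<'E'
from h import *
print(rel(gtcp(.0),GR))
for n in("wrist","scene"):
    p=cams.read_camera(n);im=p["img"][:,:,::-1].copy()
    if n=="scene": im=cv2.resize(im[150:270,150:310],None,fx=5,fy=5,interpolation=3)
    cv2.imwrite(f"pics/{n}2.png",im)
E
```

```text
clock: 5.08
ee_pos: [0.5529, -0.1437, 0.1994]
ee_rot: [[-0.341, 0.106, 0.934], [0.037, 0.994, -0.099], [-0.939, 0.0, -0.343]]
wrist_force: [0.2, 0.5, -0.1]
finger_gap: 0.499
[0.161, -0.003, -0.002, 0.003, -0.002, 0.001]
```

View pics/wrist2.png

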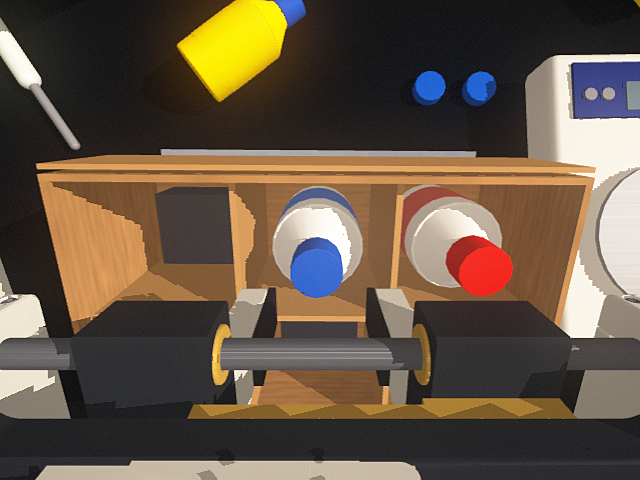

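View pics/scene2.png

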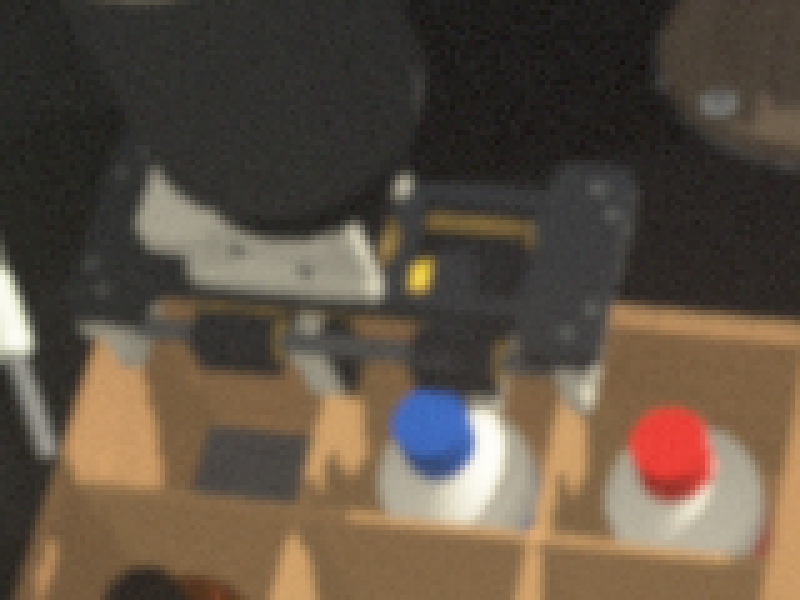

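```bash
python3 -m pendant '[[[0.03,0,0,0,0,0],[0.06,0,0,0,0,0],[0.09,0,0,0,0,0],[0.115,0,0,0,0,0],[0.13,0,0,0,0,0],[0.145,0,0,0,0,0],[0.155,-0.002,0,0,0,0],[0.161,-0.003,-0.002,0,0,0],[0.161,-0.003,-0.002,0,0,0]]]' 0.47; python3 - <<'E'
from h import *
print(rel(gtcp(.0),GR))
for n in("wrist","scene"):
    p=cams.read_camera(n);im=p["img"][:,:,::-1].copy()
    if n=="scene": im=cv2.resize(im[150:270,150:310],None,fx=5,fy=5,interpolation=3)
    cv2.imwrite(f"pics/{n}3.png",im)
E
```

```text
clock: 6.3
ee_pos: [0.5384, -0.1429, 0.1616]
ee_rot: [[-0.341, 0.106, 0.934], [0.037, 0.994, -0.099], [-0.939, 0.0, -0.343]]
wrist_force: [-0.3, 0.3, -0.4]
finger_gap: 0.468
[-0.001, -0.0, 0.001, 0.003, -0.002, 0.0]
```

View pics/wrist3.png

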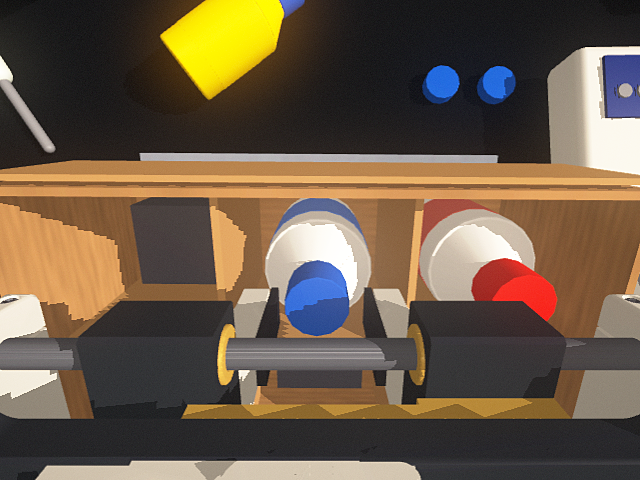

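View pics/scene3.png

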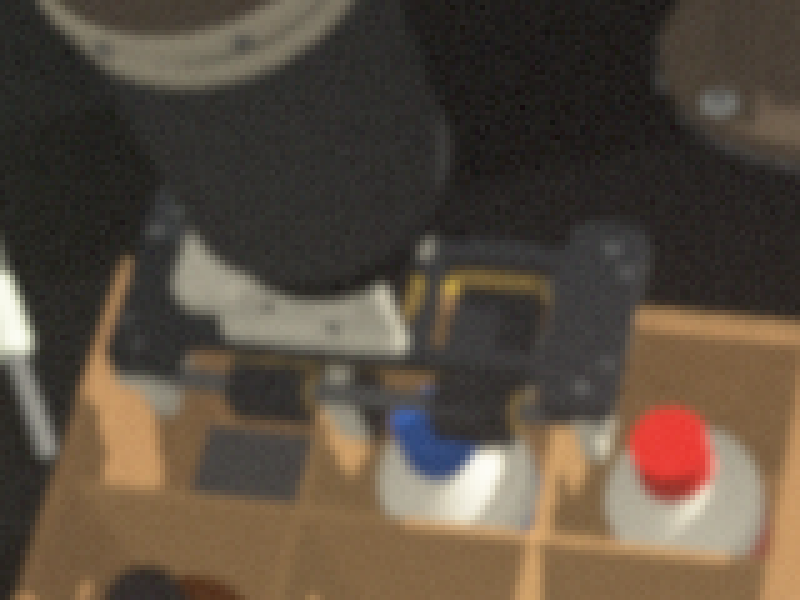

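```bash
python3 - <<'E'
from h import *
p=cams.read_camera("wrist");im=p["img"][:,:,::-1].copy()
a=np.linspace(0,6.28,60);s=arm.sense();X=np.array(s["ee_pos"]);R=np.array(s["ee_rot"])
print(proj(p,[captop,X,X-.019*R[:,0], X-.028*R[:,0]]))
W=captop+.016*(np.cos(a)[:,None]*CR[:,0]+np.sin(a)[:,None]*CR[:,1])
for q in proj(p,W): cv2.circle(im,tuple(int(v) for v in q),1,(0,255,0),-1)
cv2.imwrite("pics/w4.png",im[180:420,200:440])
E
```

```text
[[319.57548685 308.18219221]
 [319.98417129 284.3447701 ]
 [319.85680691 299.61373998]
 [319.78734032 307.94182493]]
```

View pics/w4.png

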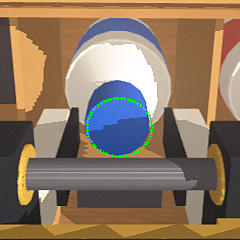

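```bash
python3 -m pendant '[[[0,0,0,0,0,0],[0,0,0,0,0,0],[0,0,0,0,0,0],[0,0,0,0,0,0],[0,0,0,0,0,0],[0,0,0,0,0,0],[0,0,0,0,0,0],[0,0,0,0,0,0]]]' 0 && python3 -m pendant '[[[-0.02,0,0,0,0,0],[-0.05,0,0,0,0,0],[-0.08,0,0,0,0,0],[-0.08,0,0,0,0,0]]]'
```

```text
clock: 7.45
ee_pos: [0.5386, -0.1429, 0.1617]
ee_rot: [[-0.341, 0.106, 0.934], [0.037, 0.994, -0.099], [-0.939, 0.0, -0.343]]
wrist_force: [0.0, -1.5, 1.3]
finger_gap: 0.343
clock: 7.95
ee_pos: [0.5458, -0.1436, 0.181]
ee_rot: [[-0.34, 0.106, 0.934], [0.037, 0.994, -0.099], [-0.94, 0.001, -0.342]]
wrist_force: [0.7, -0.2, -2.8]
finger_gap: 0.34
```

```bash
python3 -m pendant '[[[-0.06,0,0,0,0,0],[-0.14,0,0,0,0,0],[-0.23,0,0,0,0,0],[-0.32,0,0,0,0,0],[-0.41,0,0,0,0,0],[-0.5,0,0,0,0,0],[-0.58,0,0,0,0,0],[-0.64,0,0,0,0,0],[-0.68,0,0,0,0,0],[-0.7,0,0,0,0,0],[-0.7,0,0,0,0,0],[-0.7,0,0,0,0,0]]]';  python3 - <<'E'
from h import *
for n in("wrist","scene"):
    p=cams.read_camera(n);im=p["img"][:,:,::-1].copy()
    cv2.imwrite(f"pics/{n}5.png",im)
# target: vertical tool, pan, yaw keep carton yaw-ish
y=np.array([.107,.994,0]);y/=np.linalg.norm(y);x=np.array([0,0,-1.]);VR=np.c_[x,y,np.cross(x,y)]
zt=.07+.120+.003-.019
print(VR.round(3).tolist(),rel([.556,.187,zt+.10],VR),rel([.556,.187,zt],VR))
E
```

```text
clock: 9.45
ee_pos: [0.6048, -0.1499, 0.3442]
ee_rot: [[-0.342, 0.106, 0.934], [0.037, 0.994, -0.099], [-0.939, 0.001, -0.344]]
wrist_force: [-0.4, 0.2, -2.9]
finger_gap: 0.344
[[0.0, 0.107, 0.994], [0.0, 0.994, -0.107], [-1.0, 0.0, 0.0]] [0.381, 1.32, -0.219, 0.002, -0.447, -0.0] [0.756, 1.319, -0.082, 0.002, -0.447, -0.0]
```

View pics/wrist5.png

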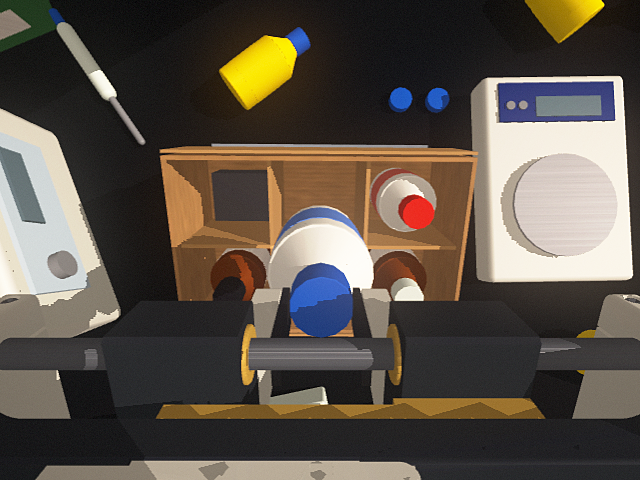

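View pics/scene5.png

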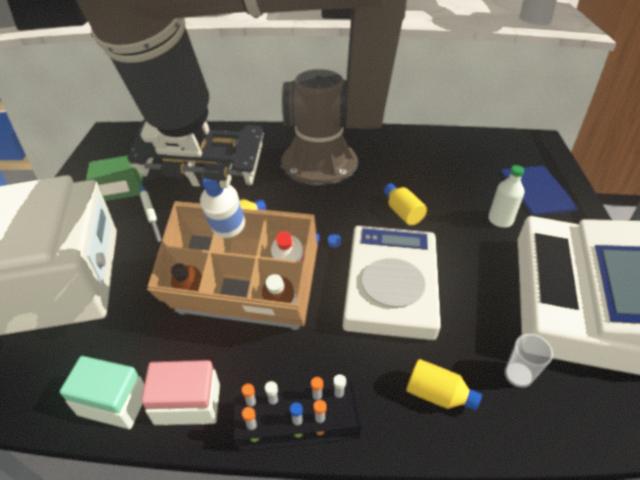

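```bash
python3 -m pendant '[[[0,0.04,-0.01,0,-0.04,0],[0,0.1,-0.03,0,-0.09,0],[0,0.18,-0.05,0,-0.15,0],[0,0.26,-0.08,0,-0.21,0],[0,0.34,-0.1,0,-0.27,0],[0,0.42,-0.12,0,-0.33,0],[0,0.5,-0.15,0,-0.38,0],[0,0.55,-0.16,0,-0.42,0],[0,0.58,-0.17,0,-0.44,0],[0,0.59,-0.17,0,-0.447,0],[0,0.59,-0.17,0,-0.447,0]]]';  python3 - <<'E'
from h import *
y=np.array([.107,.994,0]);y/=np.linalg.norm(y);x=np.array([0,0,-1.]);VR=np.c_[x,y,np.cross(x,y)]
zt=.07+.120+.003-.019
print(rel([.556,.187,zt+.10],VR))
E
```

```text
clock: 10.92
ee_pos: [0.581, 0.0007, 0.359]
ee_rot: [[-0.0, 0.106, 0.994], [0.0, 0.994, -0.106], [-1.0, 0.0, -0.0]]
wrist_force: [0.1, 0.5, -2.4]
finger_gap: 0.344
[0.34, 0.73, -0.178, 0.001, -0.0, -0.0]
```

```bash
python3 -m pendant '[[[0,0.05,-0.01,0,0,0],[0,0.13,-0.03,0,0,0],[0,0.23,-0.06,0,0,0],[0,0.33,-0.08,0,0,0],[0,0.43,-0.1,0,0,0],[0.05,0.53,-0.13,0,0,0],[0.11,0.62,-0.15,0,0,0],[0.18,0.68,-0.17,0,0,0],[0.24,0.72,-0.178,0,0,0],[0.3,0.73,-0.178,0,0,0],[0.34,0.73,-0.178,0,0,0],[0.34,0.73,-0.178,0,0,0]]]';  python3 - <<'E'
from h import *
s=arm.sense();X=np.array(s["ee_pos"])
y=np.array([.107,.994,0]);y/=np.linalg.norm(y);x=np.array([0,0,-1.]);VR=np.c_[x,y,np.cross(x,y)]
print(rel([.556,.187,.174],VR))
a=np.linspace(0,6.28,80)
for n in("wrist","scene","top"):
    p=cams.read_camera(n);im=p["img"][:,:,::-1].copy()
    for q in proj(p,np.c_[.556+.07*np.cos(a),.187+.07*np.sin(a),a*0+.07]): cv2.circle(im,tuple(int(v) for v in q),1,(0,0,255),-1)
    # predicted bottle bottom circle
    for q in proj(p,np.c_[X[0]+.033*np.cos(a),X[1]+.033*np.sin(a),a*0+X[2]+.019-.123]): cv2.circle(im,tuple(int(v) for v in q),0,(0,255,0),-1)
    if n=="scene": im=cv2.resize(im[130:350,310:490],None,fx=2.7,fy=2.7,interpolation=3)
    if n=="top": im=im[150:350,120:380]
    cv2.imwrite(f"pics/{n}6.png",im)
E
```

```text
clock: 12.42
ee_pos: [0.5559, 0.1863, 0.2736]
ee_rot: [[-0.0, 0.107, 0.994], [-0.0, 0.994, -0.107], [-1.0, -0.001, -0.0]]
wrist_force: [-0.3, -0.5, -3.1]
finger_gap: 0.338
[0.399, 0.003, 0.0, 0.001, -0.001, 0.001]
```

View pics/wrist6.png

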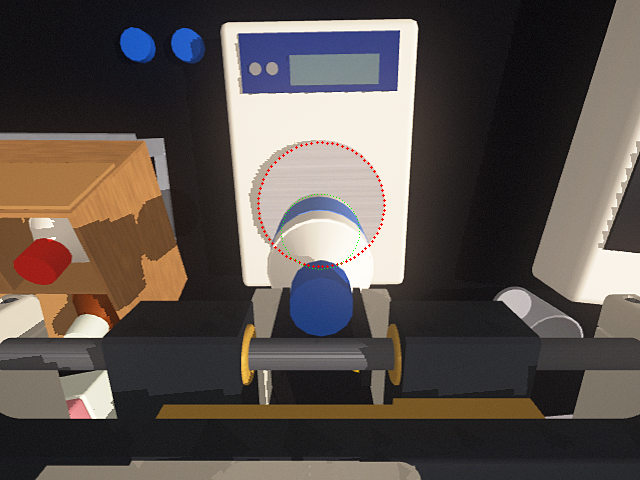

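View pics/scene6.png

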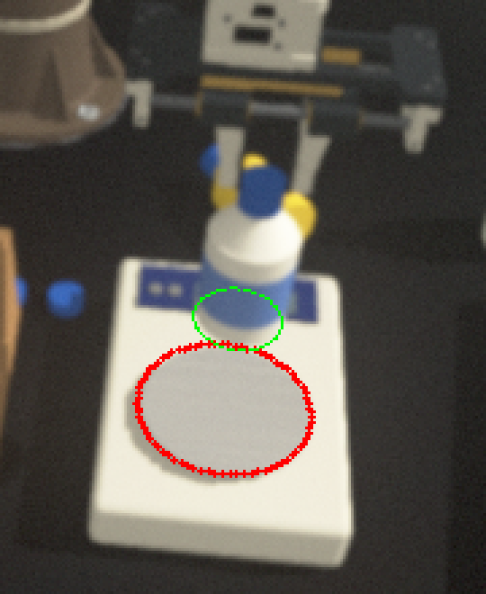

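View pics/top6.png

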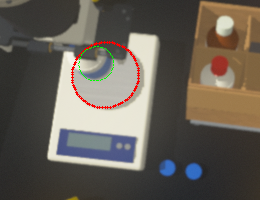

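```bash
python3 - <<'E'
from h import *
s=arm.sense();X=np.array(s["ee_pos"]);g=X+[0,0,.019-.003]
p=cams.read_camera("scene");im=p["img"][:,:,::-1].copy()
a=np.linspace(0,6.28,200)
for z,r in((.012,.016),(-.012,.016),(-.035,.033),(-.12,.033)):
    for q in proj(p,np.c_[g[0]+r*np.cos(a),g[1]+r*np.sin(a),a*0+g[2]+z]): im[int(round(q[1])),int(round(q[0]))]=(0,255,0)
im=cv2.resize(im[170:270,350:450],None,fx=6,fy=6,interpolation=0)
cv2.imwrite("pics/s7.png",im)
E
```

```text
(no output)
```

View pics/s7.png

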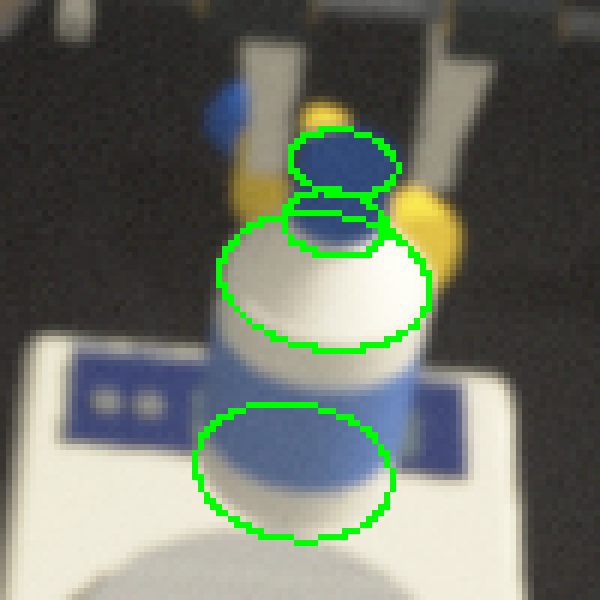

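```bash
python3 -m pendant '[[[0.04,0,0,0,0,0],[0.1,0,0,0,0,0],[0.16,0,0,0,0,0],[0.22,0,0,0,0,0],[0.27,0,0,0,0,0],[0.31,0,0,0,0,0],[0.34,0,0,0,0,0],[0.36,0,0,0,0,0],[0.375,0,0,0,0,0],[0.375,0,0,0,0,0],[0.375,0,0,0,0,0]]]'; python3 -m pendant '[[[0.004,0,0,0,0,0],[0.008,0,0,0,0,0],[0.012,0,0,0,0,0],[0.012,0,0,0,0,0],[0.012,0,0,0,0,0]]]'
```

```text
clock: 14.0
ee_pos: [0.5563, 0.1872, 0.181]
ee_rot: [[0.001, 0.106, 0.994], [0.001, 0.994, -0.106], [-1.0, 0.001, 0.001]]
wrist_force: [-0.4, 0.3, -2.6]
finger_gap: 0.345
clock: 14.62
ee_pos: [0.5561, 0.1871, 0.1777]
ee_rot: [[0.001, 0.106, 0.994], [0.0, 0.994, -0.106], [-1.0, 0.0, 0.001]]
wrist_force: [-0.6, 0.1, -2.8]
finger_gap: 0.344
```

```bash
for i in 1; do python3 -m pendant '[[[0.004,0,0,0,0,0],[0.008,0,0,0,0,0],[0.008,0,0,0,0,0]]]'; python3 -m pendant '[[[0.003,0,0,0,0,0],[0.006,0,0,0,0,0],[0.006,0,0,0,0,0]]]'; done
```

```text
clock: 15.0
ee_pos: [0.556, 0.1871, 0.1755]
ee_rot: [[0.0, 0.106, 0.994], [0.0, 0.994, -0.106], [-1.0, 0.0, 0.0]]
wrist_force: [-0.0, -0.3, -1.9]
finger_gap: 0.342
clock: 15.38
ee_pos: [0.5561, 0.1871, 0.1741]
ee_rot: [[0.001, 0.106, 0.994], [0.0, 0.994, -0.106], [-1.0, 0.0, 0.001]]
wrist_force: [0.2, 0.0, -2.2]
finger_gap: 0.345
```

```bash
python3 -m pendant '[[[0.002,0,0,0,0,0],[0.004,0,0,0,0,0],[0.004,0,0,0,0,0]]]'; python3 -m pendant '[[[0.002,0,0,0,0,0],[0.004,0,0,0,0,0],[0.004,0,0,0,0,0]]]'
```

```text
clock: 15.75
ee_pos: [0.5561, 0.1871, 0.1731]
ee_rot: [[0.001, 0.106, 0.994], [0.0, 0.994, -0.106], [-1.0, 0.0, 0.001]]
wrist_force: [0.4, -1.0, -3.7]
finger_gap: 0.343
clock: 16.12
ee_pos: [0.5561, 0.1871, 0.1721]
ee_rot: [[0.001, 0.106, 0.994], [0.0, 0.994, -0.106], [-1.0, 0.0, 0.0]]
wrist_force: [-0.2, -0.5, -3.2]
finger_gap: 0.347
```

```bash
python3 -m pendant '[[[0.002,0,0,0,0,0],[0.004,0,0,0,0,0],[0.004,0,0,0,0,0]]]'; python3 -m pendant '[[[0.002,0,0,0,0,0],[0.004,0,0,0,0,0],[0.004,0,0,0,0,0]]]'
python3 - <<'E'
from h import *
s=arm.sense();X=np.array(s["ee_pos"]);g=X+[0,0,.019-.003]
for n,(x0,y0) in (("scene",(340,200)),("top",(170,170))):
    p=cams.read_camera(n);im=p["img"][:,:,::-1].copy()
    im=cv2.resize(im[y0:y0+110,x0:x0+110],None,fx=5,fy=5,interpolation=3)
    cv2.imwrite(f"pics/{n}8.png",im)
E
```

```text
clock: 16.5
ee_pos: [0.5561, 0.1871, 0.1711]
ee_rot: [[0.001, 0.106, 0.994], [0.0, 0.994, -0.106], [-1.0, 0.0, 0.0]]
wrist_force: [-0.7, -1.0, -3.7]
finger_gap: 0.344
clock: 16.88
ee_pos: [0.5566, 0.1871, 0.1709]
ee_rot: [[0.002, 0.106, 0.994], [0.001, 0.994, -0.106], [-1.0, 0.001, 0.002]]
wrist_force: [-0.3, -1.9, 2.8]
finger_gap: 0.344
```

View pics/scene8.png

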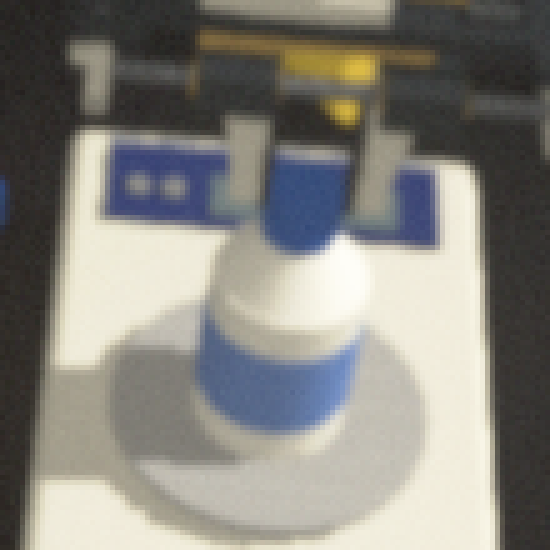

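```bash
python3 -m pendant '[[[0,0,0,0,0,0],[0,0,0,0,0,0],[0,0,0,0,0,0],[0,0,0,0,0,0],[0,0,0,0,0,0],[0,0,0,0,0,0]]]' 0.7; python3 -m pendant '[[[-0.02,0,0,0,0,0],[-0.06,0,0,0,0,0],[-0.12,0,0,0,0,0],[-0.2,0,0,0,0,0],[-0.3,0,0,0,0,0],[-0.4,0,0,0,0,0],[-0.5,0,0,0,0,0],[-0.56,0,0,0,0,0],[-0.6,0,0,0,0,0],[-0.6,0,0,0,0,0],[-0.6,0,0,0,0,0],[-0.6,0,0,0,0,0],[-0.6,0,0,0,0,0]]]'
python3 - <<'E'
from h import *
a=np.linspace(0,6.28,200);ps={}
for n,(x0,y0) in (("scene",(340,200)),("top",(170,170))):
    p=cams.read_camera(n);im=p["img"][:,:,::-1].copy();ps[n]=p
    for z,r in((.202,.016),(.155,.033),(.07,.033)):
        for q in proj(p,np.c_[.556+r*np.cos(a),.187+r*np.sin(a),a*0+z]): im[int(round(q[1])),int(round(q[0]))]=(0,255,0)
    cv2.imwrite(f"pics/{n}9.png",cv2.resize(im[y0:y0+110,x0:x0+110],None,fx=5,fy=5,interpolation=0))
    for e in finder.look_for("red_center",p)[:2]: print(n,round(e["confidence"],2),(np.array(p["orientation"])@e["xyz"]+p["eye"]).round(3))
cv2.imwrite("pics/scene10.png",ps["scene"]["img"][:,:,::-1])
E
```

```text
clock: 17.73
ee_pos: [0.5561, 0.1872, 0.1702]
ee_rot: [[0.001, 0.106, 0.994], [0.0, 0.994, -0.106], [-1.0, 0.001, 0.001]]
wrist_force: [0.8, 0.9, 0.8]
finger_gap: 0.699
clock: 19.35
ee_pos: [0.5559, 0.187, 0.3197]
ee_rot: [[-0.0, 0.106, 0.994], [-0.0, 0.994, -0.106], [-1.0, -0.0, -0.0]]
wrist_force: [-0.5, 0.1, -0.3]
finger_gap: 0.698
scene 0.72 [ 0.56  -0.045  0.163]
top 0.64 [ 0.543 -0.041  0.162]
```

View pics/scene9.png

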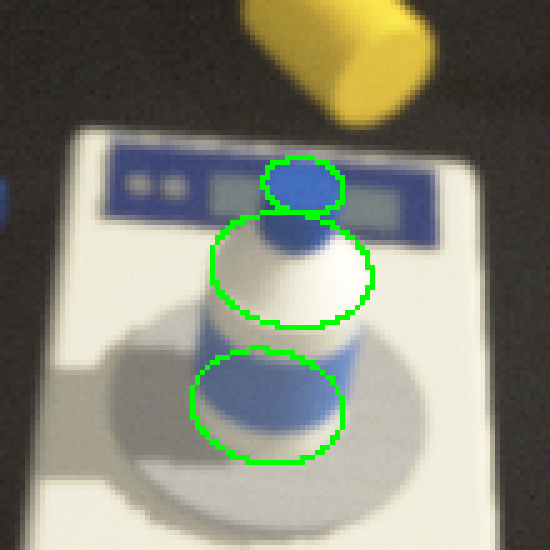

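View pics/scene10.png

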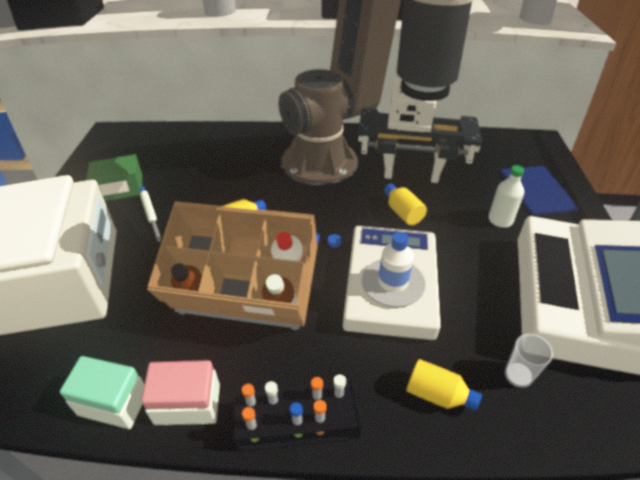

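The bottle stands upright and centred on the pan. Its cap is at about (400,242) in the scene picture, the red bottle is unmoved at (285,242), and the arm is clear of everything.

```bash
python3 -c "
from station import arm
print(arm.sign_off())"
```

```text
the job is handed in; nothing more can be done
None
```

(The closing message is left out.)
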